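# Gauge the pouring bore of a plaster mould

### The job

Check how deep the pouring bore of the strapped plaster mould is: take the depth gauge from its wooden rest by its orange head, stand its foot flat on the mould over the bore, and push the rod down gently until you feel it touch the bottom of the bore, without pressing hard on the soft plaster. Leave the gauge standing there, let go, with the rod still on the bottom so its travel can be read, and leave the cup, cutter and jar alone.

Things in the scene. Friction and masses are not known exactly. Their poses are not given: they have to be found in the camera images.
- gauge: The depth gauge, loose, about 310 g in all and 135 mm tall with the rod drawn up. Its steel foot is a flat bar 30 (its x) x 110 (its y) x 12 (z) mm, with a blue collar 22 mm in diameter on top, up to 30 mm above the underside. Through the middle runs a vertical steel rod, with the orange head on top. Origin: centre of the foot's underside, z up along the rod. It starts standing across the gap of its rest.
- rod (a joint): Travel of the gauge's rod in m: 0 with its tip level with the foot's underside, growing as the rod goes down, at most 0.066. With the foot flat on the mould and the tip on the bottom it equals the depth of the bore. The rod is 8 mm in diameter; friction of about 3 N holds it wherever it is left. It starts 0 to 10 mm out.
- rod_tip (a point): Centre of the flat lower end of the gauge's 8 mm rod.
- head_mid (a point): Centre of the gauge's orange head, a block 24 x 24 mm and 30 mm tall with its faces along the gauge's x and y, on top of the rod. With the rod drawn up (travel 0) it lies 120 mm above the foot's underside; it goes down with the rod. The head is sprung: it can sink 6 mm along the rod, starting at about 4 N of push and reaching 9.5 N when fully sunk (a little more if pushed fast, as it is damped), and springs back softly when let go; beyond that it is rigid.
- mould: Off-white plaster mould with dark straps, fixed, 150 (its x) x 120 (its y) x 80 mm tall, with a flat top and one round blind bore 15 mm in diameter straight down at the middle of its top, its mouth framed by a square grey clay stain 34 mm wide. The bore's depth is different each time, somewhere from 20 to 62 mm, and is to be found by feel. More than 15 N from the rod would mark the plaster. Origin: centre of the underside.
- bore_mouth (a point): Centre of the bore's mouth, level with the mould's flat top, 80 mm above the table.
- rest: Wooden rest for the gauge, fixed: a board 90 (its x) x 130 (its y) x 10 mm with two blocks whose tops are 40 mm above the table and 35 mm apart along y; the gauge's foot lies across them. Origin: centre of the underside.
- cup: Red cup, loose, 84 mm across and 100 mm tall, open at the top. Bystander. Origin: centre of the underside.
- cutter: Round steel clay cutter (a ring), loose, 72 mm across and 28 mm tall. Bystander. Origin: centre of the underside.
- jar: White jar with a green cap, loose, 52 mm across and 70 mm tall. Bystander. Origin: centre of the underside.
Not all that is in view belongs to the job. Of the things that look like the mould, take the one that is nearest to the robot's base at the start.

How it is judged (in metres and radians):
On the way, in this order (a step that is already met when the one before it is completed fails the run):
1. the gauge is lifted clear of its rest (z of gauge in the frame of rest above 0.06 m), for 0.1 s.
2. with the foot flat on the mould over the bore, the rod is felt to touch bottom (its tip presses the bore's floor with over 1 N) (horizontal distance between gauge and bore_mouth below 0.006 m and z of gauge in the frame of mould between 0.077 and 0.082 m and angle between gauge's own z axis and vertical below 0.035 rad and z of rod_tip in the frame of bore_floor between -0.004 and 0.0015 m and contact force between rod and bore_floor above 1 N), for 0.1 s.
At the end, for the whole second after the job is handed in: The gauge stands still and upright (within 2 degrees) with its foot flat on the mould's top (within 2 mm), over the bore (within 6 mm of its centre), and its rod's tip is on the bottom of the bore (within 1.5 mm) (horizontal distance between gauge and bore_mouth below 0.006 m and z of gauge in the frame of mould between 0.077 and 0.082 m and angle between gauge's own z axis and vertical below 0.035 rad and z of rod_tip in the frame of bore_floor between -0.004 and 0.0015 m and linear speed of gauge below 0.01 m/s); the robot touches nothing.
It fails at once if the rod presses the plaster with more than 15 N (contact force between rod and bore_floor above 15 N or contact force between rod and mould above 15 N).
It fails at once if the cup, cutter or jar is moved by more than 20 mm (distance of any of cup, cutter, jar from where it was at the start of the episode above 0.02 m).
It also fails if it takes over 64 s, if anything falls off the work surface, if the arm or the gripper's body presses on something with over 40 N, if the wrist force passes 120 N, or if a joint passes its speed limit or range.

### The arm

A 6-joint arm with a two-finger parallel gripper is mounted at the origin on the work surface. World frame = base frame: x ahead of the robot, y to its left, z up, the work surface at z = 0. Lengths are in mm, angles in rad, forces in N, time in s.
With the tool pointing down it reaches from about 325 to 900 mm from the base axis. Payload 6.1 kg.
Tool frame: the origin (TCP) lies between the finger pads; the fingertips stand 11 mm ahead of it and the grasp point (between the pads) lies 8 mm behind it; z points along the fingers, x is the direction in which the jaws open and shut, and the axes are right-handed (so a half turn about z gives the same grasp; the last joint's range is limited). The gripper opens to 87 mm and grips with 3 to 60 N. Pads are 19 mm wide; open, the fingers measure 117 mm over their backs; the gripper's body (75 mm by 190 mm) begins 51 mm behind the grasp point.
Start: joints at [0.985, 0.22, 1.526, -0, 1.395, -0.126], TCP at [277.353, 560.081, 233.538] pointing down, gripper open.
Joint ranges: [-2.98, 2.98], [-0.91, 2.08], [0.09, 2.57], [-1.24, 4.39], [0.2, 2.65], [-2.68, 2.68]. Speed limits (rad/s): [2.57, 2.57, 3.01, 3.14, 3.14, 3.14].

### API

Orientations are given as a rotation vector (axis times angle).
In Python, from workcell import bot gives the robot as it stands. Calls block until the motion is done:
- bot.move_pose(position, orientation): joint-space move of the TCP to a pose.
- bot.line_to(position, frame=None, velocity=150): straight line of the TCP; frame=None keeps the orientation; velocity is the mean speed in mm/s.
- bot.move_joints(angles): joint-space move.
- bot.set_gripper(opening): finger opening in mm; the grip force is fixed at half the most; returns when the fingers have stopped.
- bot.dwell(seconds).
- bot.ik(position, orientation): joint angles nearest the present ones, or None.
- bot.capture(name): name is "scene" or "top" or "wrist"; returns the picture (400x640x3 uint8, blue, green, red); there is no depth.
- bot.camera_info(name): a dict with "fx", "fy", "cx", "cy" (pixels), "D" ([k1, k2, p1, p2, k3] as OpenCV has them; the pictures are not rectified), "rvec" (rotation vector, rad) and "tvec" (3), from world to camera coordinates, as OpenCV has them; the wrist camera has in their place "mount" (4x4, takes a point from camera to tool coordinates, whose origin is the TCP and whose axes are the tool frame's). Camera axes: x right, y down, z forward; pixel columns grow to the right and rows downward; lengths in mm; the calibration is good to about 2 mm. A picture is of the moment at which its call begins: read the wrist's pose just before it. camera_info takes no time and is no camera call.
A pose or a line that the arm cannot do raises bot.Unreachable and nothing moves.
- bot.job_done(): hands the job in, once; it reports no verdict.
Trained networks look in the newest picture that a camera, given by its name, has taken for a name from the list of things; names that differ only in an ending like _2 or _b are one class to them, and where a whole thing is asked for, a point or a joint stands for the part that bears it (a point fixed in the world has none). Each returns a list of dicts, best first, with "score" (0 to 1); they miss things now and then, are a little off and sometimes report something else, mostly with a low value. They report only what shows in the picture. A call takes as long as a camera call. They do not tell look-alikes from the thing itself.
- bot.outline_of(camera, label): "pixels" (400x640 bool, what is visible of it) and "position" ([row, column] in pixels, amid what is visible of it).
- bot.place_of(camera, label): "position" ([row, column] in pixels: a listed point, or the origin of a listed thing).
Readings, each from a call of its own:
- bot.get_time_s(): time.
- bot.get_joint_positions(): joint angles.
- bot.get_joint_velocities(): joint speeds.
- bot.get_effort(): joint torques, N m.
- bot.get_ee_pos(): TCP position.
- bot.get_tcp_rot(): TCP orientation.
- bot.get_force(): force on the tool from outside, world axes, zero at the start.
- bot.get_wrist_torque(): the same for the moment, N m.
- bot.get_gripper_width(): finger opening in mm.
Only numpy, scipy, OpenCV 4.12 (cv2) and the standard library are available. Lean on these libraries where they do the work, as an engineer would, in place of code of your own. Each camera call takes 0.05 s, during which the arm holds its last target. There are 200 camera calls.

## Working session

There is one attempt and no reset: what is moved stays moved. The work goes in short steps, each a Python script; the robot and the scene stay as the last script left them, time stands still between calls to the robot, and variables do not carry over. Pictures are saved under pics/ and viewed, about 8 in all and at most 12, crops included, and the job is handed in when it is done.

```bash
mkdir -p pics; ls
cat > h.py <<'E'
import numpy as np, cv2
from workcell import bot
def cam(n):
    c=bot.camera_info(n); K=np.array([[c['fx'],0,c['cx']],[0,c['fy'],c['cy']],[0,0,1.]]); D=np.array(c['D'],float)
    if 'mount' in c:
        M=np.array(c['mount']); T=np.eye(4); T[:3,:3]=cv2.Rodrigues(np.array(bot.get_tcp_rot(),float))[0]; T[:3,3]=bot.get_ee_pos()
        T=np.linalg.inv(T@M)
    else:
        T=np.eye(4); T[:3,:3]=cv2.Rodrigues(np.array(c['rvec'],float))[0]; T[:3,3]=np.ravel(c['tvec'])
    return K,D,T
def onplane(C,rc,z):
    K,D,T=C; p=cv2.undistortPoints(np.array([[[rc[1],rc[0]]]],float),K,D).ravel()
    R=T[:3,:3]; o=-R.T@T[:3,3]; d=R.T@np.array([p[0],p[1],1]); return o+d*(z-o[2])/d[2]
def proj(C,P):
    K,D,T=C; return cv2.projectPoints(np.array(P,float).reshape(-1,3),cv2.Rodrigues(T[:3,:3])[0],T[:3,3],K,D)[0].reshape(-1,2)
E
python3 - <<'E'
from h import *
for n in ['scene','top']:
    C=cam(n); im=bot.capture(n); cv2.imwrite(f'pics/{n}0.png',im)
    print(n,'cam at',-C[2][:3,:3].T@C[2][:3,3])
    for l,z in [('bore_mouth',80),('mould',0),('gauge',40),('head_mid',155),('rest',0),('cup',0),('cutter',0),('jar',0)]:
        for r in bot.place_of(n,l)[:4]: print(l,round(r['score'],2),np.round(r['position']),np.round(onplane(C,r['position'],z)))
E
```

```text
pics
scene cam at [1127.12840929  761.78006421 1297.65188025]
bore_mouth 0.75 [231. 283.] [ 728. -150.   80.]
bore_mouth 0.73 [120. 285.] [ 428. -684.   80.]
bore_mouth 0.61 [204. 333.] [ 518. -165.   80.]
mould 0.8 [131. 285.] [ 420. -710.    0.]
mould 0.69 [248. 278.] [ 751. -149.    0.]
mould 0.62 [220. 334.] [ 517. -153.    0.]
gauge 0.85 [272. 393.] [491. 158.  40.]
head_mid 0.59 [254. 401.] [490. 174. 155.]
rest 0.69 [281. 395.] [488. 172.   0.]
cup 0.95 [277. 315.] [705.  19.   0.]
cutter 0.68 [243. 368.] [472.  -3.   0.]
cutter 0.21 [257. 399.] [415. 102.   0.]
jar 0.81 [346. 364.] [707. 303.   0.]
jar 0.69 [274. 394.] [474. 148.   0.]
top cam at [ 404.50040665 -183.19310519 1175.04148292]
bore_mouth 0.84 [247. 504.] [ 425. -696.   80.]
bore_mouth 0.69 [222. 325.] [ 507. -160.   80.]
bore_mouth 0.57 [145. 325.] [ 746. -162.   80.]
mould 0.97 [153. 324.] [ 744. -155.    0.]
mould 0.94 [249. 496.] [ 422. -704.    0.]
mould 0.77 [222. 327.] [ 513. -164.    0.]
gauge 0.62 [231. 222.] [483. 165.  40.]
gauge 0.4 [165. 269.] [695.  21.  40.]
head_mid 0.65 [228. 206.] [485. 176. 155.]
rest 0.57 [228. 222.] [497. 179.   0.]
cup 0.73 [168. 266.] [696.  36.   0.]
cup 0.27 [240. 276.] [457.   2.   0.]
cutter 0.7 [241. 273.] [454.  10.   0.]
jar 0.82 [165. 188.] [709. 301.   0.]
```

View images.

View pics/top0.png

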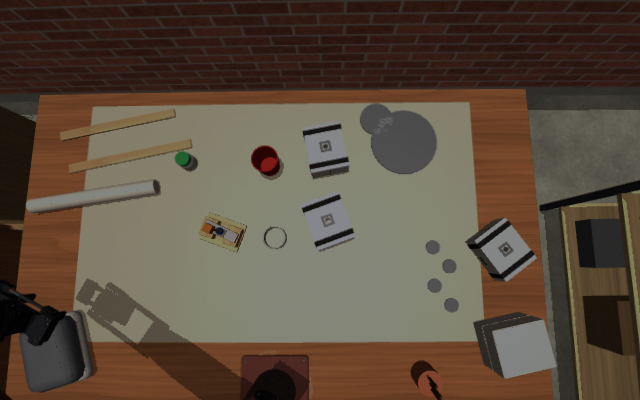

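View pics/scene0.png

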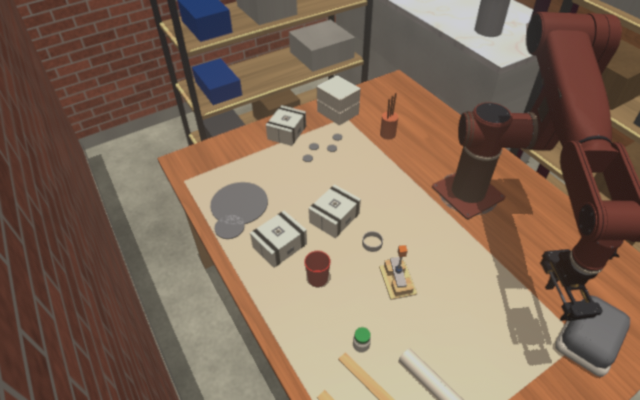

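```bash
cat >> h.py <<'E'
def rot(yaw): # tool down, jaw axis x at world angle yaw
    return cv2.Rodrigues(cv2.Rodrigues(np.array([0,0,float(yaw)]))[0]@cv2.Rodrigues(np.array([np.pi,0,0]))[0])[0].ravel()
E
python3 - <<'E'
from h import *
print(np.round(bot.camera_info('wrist')['mount'],3), np.round(cv2.Rodrigues(np.array(bot.get_tcp_rot()))[0],2))
for name,p in [('g',[485,175,340]),('m',[510,-162,300])]:
    M=np.array(bot.camera_info('wrist')['mount'])
    yaw=0
    off=cv2.Rodrigues(rot(yaw))[0]@M[:3,3]
    t=np.array([p[0]-off[0],p[1]-off[1],p[2]])
    print(bot.ik(t,rot(yaw)) is not None, t)
    bot.move_pose(t,rot(yaw)); bot.dwell(.3)
    C=cam('wrist'); im=bot.capture('wrist'); cv2.imwrite(f'pics/w{name}.png',im); np.save(f'C{name}.npy',np.array(C,dtype=object),allow_pickle=True)
    for l,z in [('bore_mouth',80),('mould',0),('gauge',40),('head_mid',155),('rest',0)]:
        for r in bot.place_of('wrist',l)[:2]: print(l,round(r['score'],2),np.round(r['position']),np.round(onplane(C,r['position'],z),1))
print(bot.get_time_s(),bot.get_force())
E
```

```text
[[ 1.00000e+00  2.00000e-03  0.00000e+00  3.75000e-01]
 [-2.00000e-03  9.70000e-01  2.44000e-01 -6.55120e+01]
 [-0.00000e+00 -2.44000e-01  9.70000e-01 -1.51269e+02]
 [ 0.00000e+00  0.00000e+00  0.00000e+00  1.00000e+00]] [[ 0.44  0.9  -0.  ]
 [ 0.9  -0.44  0.  ]
 [ 0.   -0.   -1.  ]]
True [484.62472829 109.4880632  340.        ]
mould 0.95 [318. 328.] [ 507.9 -168.7    0. ]
gauge 0.89 [133. 315.] [482.8 166.   40. ]
head_mid 0.57 [130. 315.] [483.6 171.6 155. ]
rest 0.75 [126. 314.] [481.4 174.9   0. ]
True [ 509.1845235  -228.25098498  300.        ]
bore_mouth 0.77 [129. 321.] [ 515.6 -165.1   80. ]
bore_mouth 0.59 [123. 514.] [ 747.9 -155.2   80. ]
mould 0.79 [128. 476.] [ 743.4 -162.7    0. ]
mould 0.6 [132. 319.] [ 513.4 -170.     0. ]
5.225 [ 0.17721005 -1.12652723  0.45493042]
```

View pics/wg.png

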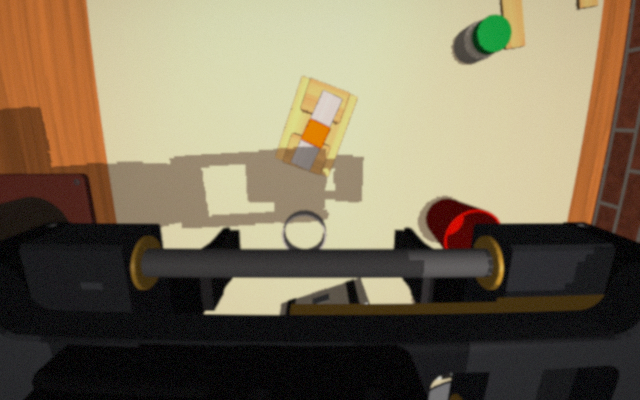

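View pics/wm.png

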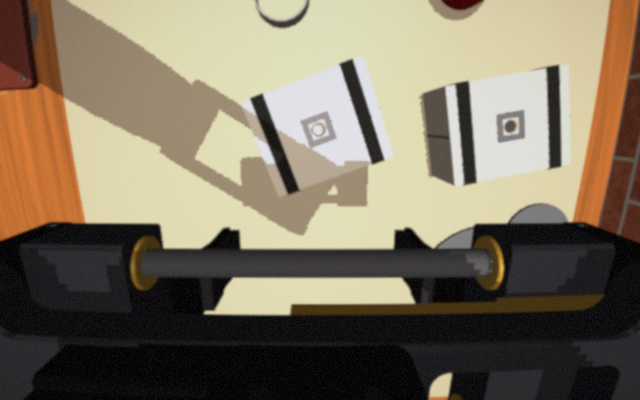

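```bash
cat >> h.py <<'E'
def ortho(C,im,c,z,half=45,res=.5):
    n=int(2*half/res); g=(np.arange(n)+.5)*res-half
    X,Y=np.meshgrid(c[0]+g,c[1]-g); P=np.stack([X,Y,np.full_like(X,z)],-1)
    m=proj(C,P).reshape(n,n,2).astype(np.float32)
    return cv2.remap(im,m[...,0],m[...,1],cv2.INTER_LINEAR)
def rect(mask,c,half=45,res=.5):
    mask=cv2.morphologyEx(mask.astype(np.uint8),cv2.MORPH_OPEN,np.ones((3,3)))
    k,L,S,_=cv2.connectedComponentsWithStats(mask); i=1+np.argmax(S[1:,4])
    (x,y),wh,a=cv2.minAreaRect(np.argwhere(L==i)[:,::-1].astype(np.float32))
    return np.round([c[0]+(x+.5)*res-half,c[1]-((y+.5)*res-half)],1),np.round(np.array(wh)*res,1),round((-a+45)%90-45,1)
def grey(o): # stain: mid grey, unsaturated
    v=o.max(2).astype(int); s=v-o.min(2); return (v<np.percentile(v,97)*.78)
def orange(o):
    b,g,r=[o[...,i].astype(int) for i in range(3)]; return (r>90)&(r-b>1.7*(r-g)*.5+60)&(r-g>35)
E
python3 - <<'E'
from h import *
M=np.array(bot.camera_info('wrist')['mount'])
for name,p in [('m',[513,-165,170]),('g',[483,172,270])]:
    tl=[]
    for yaw in ([.33,.33-np.pi] if name=='m' else [-.34,-.34-np.pi]):
        R=cv2.Rodrigues(rot(yaw))[0]
        off=R@(M[:3,3]+M[:3,2]*180)   # aim optical axis
        t=np.array([p[0]-off[0],p[1]-off[1],p[2]]); 
        q=bot.ik(t,rot(yaw))
        if q is None: print('no ik',yaw); continue
        bot.move_joints(q); bot.dwell(.3)
        C=cam('wrist'); im=bot.capture('wrist')
        z=80 if name=='m' else 170
        o=ortho(C,im,p,z); tl.append(cv2.resize(o,(360,360)))
        m=grey(o) if name=='m' else orange(o)
        tl.append(cv2.resize(cv2.merge([m.astype(np.uint8)*255]*3),(360,360)))
        print(name,round(yaw,2),rect(m,p))
    cv2.imwrite(f'pics/o{name}.png',cv2.resize(np.vstack([np.hstack(tl[i:i+2]) for i in range(0,len(tl),2)]),None,fx=.8,fy=.8))
print(bot.get_time_s(),np.round(bot.get_joint_positions(),2))
E
```

```text
m 0.33 (array([ 512.5, -166. ]), array([37.1, 37. ]), 20.6)
m -2.81 (array([ 512.2, -165.5]), array([36.9, 37. ]), 20.3)
g -0.34 (array([484.6, 168.7]), array([24.4, 23.9]), -26.6)
g -3.48 (array([483.6, 168.2]), array([23.2, 23.1]), -25.2)
14.1833 [ 0.22 -0.04  1.73  0.    1.44 -2.58]
```

```bash
python3 -c "
import cv2,numpy as np
a=cv2.imread('pics/om.png');b=cv2.imread('pics/og.png')
cv2.imwrite('pics/omg.png',cv2.resize(np.hstack([a,b]),(800,400)))"
```

```text
(no output)
```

View pics/omg.png

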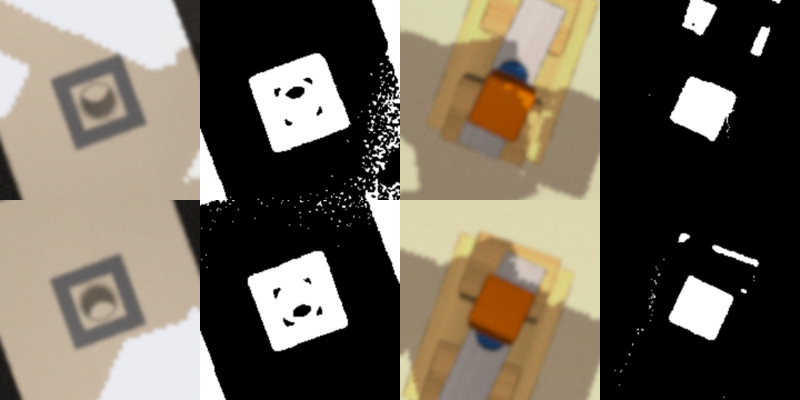

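Run:
```python
from h import *
f=lambda: np.round(np.mean([bot.get_force() for _ in range(5)],0),2)
g=np.radians(-26); 
bot.move_pose([484.1,168.4,230],rot(g))
print(np.round(bot.get_joint_positions(),2),bot.get_time_s())
bot.line_to([484.1,168.4,147],velocity=80); f0=f()
bot.set_gripper(15); print('w',bot.get_gripper_width(),f0,f())
bot.line_to([484.1,168.4,160],velocity=20); bot.dwell(.2); print('lift',f(),bot.get_gripper_width())
bot.line_to([484.1,168.4,240],velocity=60); bot.dwell(.2); print('up',f(),bot.get_ee_pos(),bot.get_time_s())
cv2.imwrite('pics/w2.png',bot.capture('wrist'));cv2.imwrite('pics/s2.png',bot.capture('scene')[130:330,270:590])
a,b=cv2.imread('pics/w2.png'),cv2.imread('pics/s2.png')
cv2.imwrite('pics/c2.png',np.hstack([cv2.resize(a,(480,300)),cv2.resize(b,(320,200))[:, :] if 0 else cv2.resize(b,(320,300))]))
```

```text
[ 0.18 -0.05  1.82 -0.    1.37  0.63] 16.8917
w 23.966063975931196 [-0.63 -0.14 -0.17] [-0.24  0.81 -0.  ]
lift [-0.6   0.25 -3.26] 23.430589262388047
up [-0.3   0.46 -2.51] [483.93973722 168.37617046 239.68660862] 21.8083
```

View pics/c2.png

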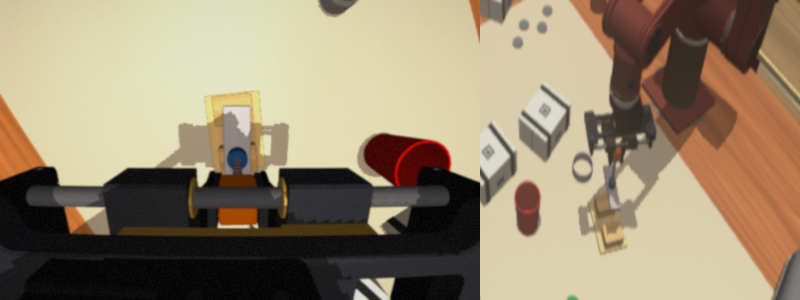

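Run:
```python
from h import *
f=lambda: np.round(np.mean([bot.get_force() for _ in range(5)],0),2)
y=np.radians(20.4)
bot.move_pose([512.4,-165.8,240],rot(y)); 
bot.line_to([512.4,-165.8,205],velocity=50); bot.dwell(.3)
print(f(),np.round(bot.get_ee_pos(),1),bot.get_time_s())
C=cam('wrist'); im=bot.capture('wrist')
for l,z in [('gauge',98),('head_mid',213),('rod_tip',95)]:
    for r in bot.place_of('wrist',l)[:2]: print(l,round(r['score'],2),np.round(r['position']),np.round(onplane(C,r['position'],z),1))
a=im[100:300,180:460]
s=cv2.resize(bot.capture('scene')[130:270,280:420],(400,400),interpolation=cv2.INTER_CUBIC)
cv2.imwrite('pics/c3.png',np.hstack([cv2.resize(a,(400,400),interpolation=cv2.INTER_CUBIC),s]))
```

```text
[ 0.29 -0.09 -2.69] [ 512.6 -165.9  205.3] 24.3583
gauge 0.89 [206. 315.] [ 512.9 -169.    98. ]
head_mid 0.77 [263. 318.] [ 514.6 -167.6  213. ]
```

View pics/c3.png

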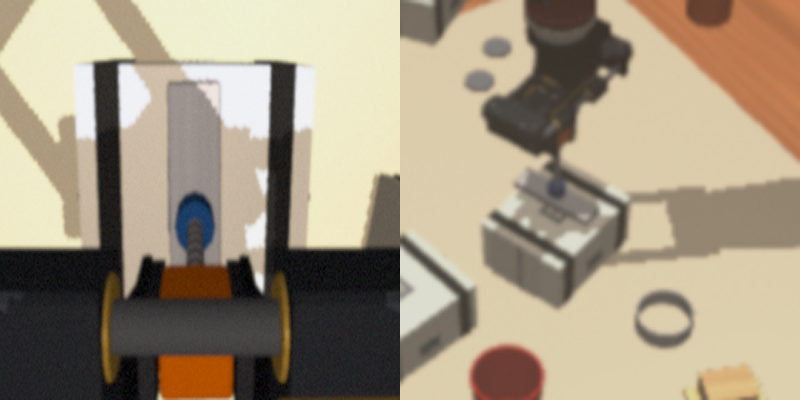

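Run:
```python
from h import *
f=lambda: np.mean([bot.get_force()[2] for _ in range(4)])
x,y=512.4,-165.8
bot.line_to([x,y,191],velocity=40); z=191; log=[]; n=0
while z>125:
    z-=1.0; bot.line_to([x,y,z],velocity=20)
    F=f(); log.append((z,round(F,1)))
    if F>4.6: bot.dwell(.1); F=f(); log.append((z,'d',round(F,1)))
    if F>6.3: break
    if bot.get_time_s()>50: break
print(log); bot.dwell(.3)
print(f(),np.round(bot.get_ee_pos(),2),np.round(bot.get_force(),1),np.round(bot.get_wrist_torque(),2),bot.get_gripper_width(),bot.get_time_s())
```

```text
[(190.0, np.float64(-2.9)), (189.0, np.float64(-3.1)), (188.0, np.float64(-2.5)), (187.0, np.float64(-2.7)), (186.0, np.float64(1.1)), (185.0, np.float64(2.2)), (184.0, np.float64(1.1)), (183.0, np.float64(0.5)), (182.0, np.float64(1.3)), (181.0, np.float64(1.3)), (180.0, np.float64(1.0)), (179.0, np.float64(0.8)), (178.0, np.float64(0.7)), (177.0, np.float64(0.7)), (176.0, np.float64(0.6)), (175.0, np.float64(1.4)), (174.0, np.float64(1.0)), (173.0, np.float64(0.2)), (172.0, np.float64(1.1)), (171.0, np.float64(0.5)), (170.0, np.float64(1.4)), (169.0, np.float64(0.6)), (168.0, np.float64(0.9)), (167.0, np.float64(0.7)), (166.0, np.float64(1.0)), (165.0, np.float64(0.9)), (164.0, np.float64(0.3)), (163.0, np.float64(0.4)), (162.0, np.float64(0.9)), (161.0, np.float64(0.2)), (160.0, np.float64(1.4)), (159.0, np.float64(0.4)), (158.0, np.float64(-0.2)), (157.0, np.float64(1.5)), (156.0, np.float64(0.7)), (155.0, np.float64(0.6)), (154.0, np.float64(1.6)), (153.0, np.float64(1.1)), (152.0, np.float64(1.1)), (151.0, np.float64(0.7)), (150.0, np.float64(1.8)), (149.0, np.float64(1.7)), (148.0, np.float64(1.0)), (147.0, np.float64(0.7)), (146.0, np.float64(0.4)), (145.0, np.float64(1.4)), (144.0, np.float64(0.8)), (143.0, np.float64(2.4)), (142.0, np.float64(4.7)), (142.0, 'd', np.float64(4.0)), (141.0, np.float64(5.0)), (141.0, 'd', np.float64(5.7)), (140.0, np.float64(6.7)), (140.0, 'd', np.float64(6.1)), (139.0, np.float64(6.2)), (139.0, 'd', np.float64(6.9))]
6.568034773661659 [ 512.6  -165.84  139.53] [-2.8 -0.6  6.6] [-0.22  0.68  0.  ] 23.81228616633662 38.8083
```

Run:
```python
from h import *
x,y=512.4,-165.8
bot.line_to([x,y,140.5],velocity=10); bot.dwell(.3); print(np.round(bot.get_force(),1))
bot.set_gripper(60); bot.dwell(.5); print(np.round(bot.get_force(),1))
bot.line_to([x,y,240],velocity=60); bot.dwell(.3); print(bot.get_time_s())
M=np.array(bot.camera_info('wrist')['mount']); yaw=np.radians(20.4)
off=cv2.Rodrigues(rot(yaw))[0]@(M[:3,3]+M[:3,2]*180)
bot.line_to([x-off[0],y-off[1],240],velocity=150); bot.dwell(.3)
C=cam('wrist'); im=bot.capture('wrist')
for l,z in [('gauge',80),('head_mid',147)]:
    for r in bot.place_of('wrist',l)[:1]: print(l,round(r['score'],2),np.round(r['position']),np.round(onplane(C,r['position'],z),1))
o=ortho(C,im,(x,y),92,half=80,res=.4); o2=ortho(C,im,(x,y),162-8,half=45)
print('head',rect(orange(o2),(x,y)))
s=cv2.resize(bot.capture('scene')[150:270,280:400],(400,400),interpolation=cv2.INTER_CUBIC)
cv2.circle(o,(200,200),2,(0,255,0),-1)
cv2.imwrite('pics/c4.png',np.hstack([o,s])); print(bot.get_time_s())
```

```text
[-2.3 -1.3  4.8]
[-0.2  0.6 -0.6]
42.9083
gauge 0.56 [172. 315.] [ 511.7 -168.7   80. ]
head_mid 0.83 [182. 311.] [ 508.1 -167.9  147. ]
head (array([ 513.1, -168.7]), array([24.7, 23.5]), 20.6)
43.7083
```

View pics/c4.png

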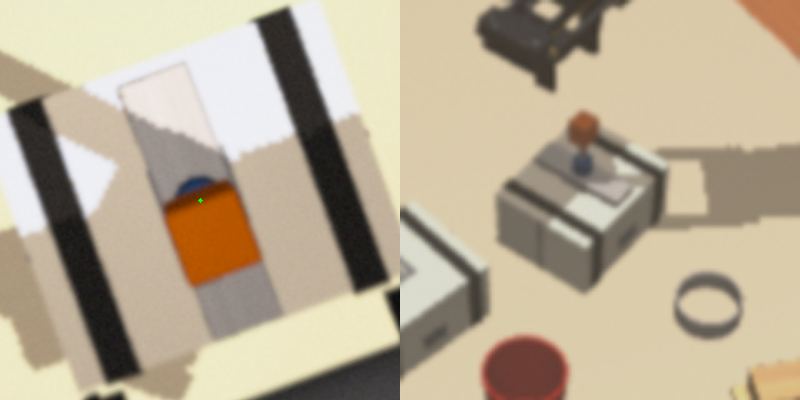

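```bash
python3 -c "
from h import *
bot.job_done(); print(bot.get_time_s())"
```

```text
the job is handed in; nothing more can be done
the job is handed in; nothing more can be done
```

The gauge is standing on the nearest mould with its rod on the bottom of the bore, let go, and the job is handed in. The last clock reading before handing in was 43.7 s of the 64 s limit. No verdict was reported.

- **Placing:** I found the bore mouth at about (512.4, −165.8) mm from two opposed wrist views. I gripped the gauge by its orange head, turned it into line with the mould and set the foot down between the straps.
- **Feeling for the bottom:** The foot touched with the TCP at about 186.5 mm. The rod then slid at a steady, low force until the bottom was felt at about 142.7 mm. That is about 44 mm of push plus the unmeasured 0–10 mm the rod was already out, so the bore is roughly 44–54 mm deep. The wrist force peaked near 7 N; I took the force on the plaster to be a few N less, but did not measure it directly. I eased off to about 5 N before letting go.
- **Last checks:** The final pictures show the foot lying flat and centred on the bore to about 1 mm, the gauge upright and the gripper clear. The cup and cutter look untouched; the jar was not in the last picture, but the arm never went near it.
- **Disagreement:** The network placed the head and gauge 2–5 mm off my estimate, and my own head fit was about 3 mm off. I put the head's offset down to viewing angle and an assumed head height.
- **Not confirmed:** After letting go I could not see the rod tip. That it is still on the bottom rests on the force record and the rod's friction.

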